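# Lay out the lunch kit around the bento box

### The job

Lay out tomorrow's lunch kit around the blue bento box, all without nudging the salt shaker. Stand the empty large snack cup about 3 cm from the end of the box that faces the spoon rest, level with the middle of that end, and only once it stands there released, stand the small snack cup inside it. Stand the drink bottle about 3 cm behind the middle of the box (its side away from the robot), and lay the bamboo fork flat and lengthwise along the middle of the spoon rest.

Things in the scene. Friction and masses are not known exactly. Their poses are not given: they have to be found in the camera images.
- bento: Closed blue plastic bento box with a white clip in the middle of each long side, 120 (x) x 170 (y) x 55 mm high, fixed to the bench. Origin: centre of its underside. Its x points away from the robot (behind the box), its y along its long side to the robot's left, each turned by up to about 11 degrees; the ends of the box are its two short faces, at y = +85 and -85 mm. It may stand left or right of the spoon rest.
- spoon_rest: White ceramic spoon rest, a long shallow dish with round ends, 230 (x) x 110 (y) mm over its rim, fixed to the bench. Origin: centre of its underside; x along its length, roughly away from the robot. Flat inner floor 5 mm above the bench, about 210 x 90 mm inside the rim; the rounded rim is 14 mm high and 10 mm thick.
- large_cup: Large green silicone snack cup, open, upright: the wide low one. Outer diameter 64 mm at the rim, 56 mm at the foot, 40 mm high, wall 3 mm, inner floor 4 mm up (inside 50 mm wide at the floor, 58 mm at the rim). Stiff enough to grip across the outside. Origin: centre of its underside, z up its axis. 50 g.
- small_cup: Small green silicone snack cup, open, upright: the narrow tall one. Outer diameter 42 mm at the rim, 34 mm at the foot, 56 mm high, wall 3 mm. Stiff enough to grip across the outside. Origin: centre of its underside, z up its axis. Standing inside the large cup its rim is 60 mm above the bench, 20 mm above the large cup's rim. 35 g.
- bottle: Stainless steel drink bottle, upright, 165 mm high: body 62 mm in diameter up to 122 mm, a shoulder to 136 mm, then a black screwed-on cap 40 mm in diameter from 136 to 165 mm. Origin: centre of its underside, z up its axis. 0.18 to 0.35 kg.
- fork: Bamboo fork lying flat, 160 mm long and 10 mm thick: handle 12 mm wide from x = -80 to +28 mm, then a head 26 mm wide with three tines to x = +80 mm. Origin: underside, midway along its length, on its centre line; x along the fork towards the tines, z up. 25 g, balances about 12 mm on the tine side of the origin.
- shaker: Bystander, not to be moved: glass salt shaker with a steel top, loose, 46 mm in diameter, 78 mm high. Origin: centre of its underside.
Things that resemble listed ones, but are neither listed nor needed, are in the scene too. What is shaped like the bottle but red or yellow is not meant.

How it is judged:
By the outcome, as a careful person would: the job done as asked, in the order asked, and still so for the second after the job is handed in, with the robot touching nothing.
It also fails if it takes over 115 s, if anything falls off the work surface, if the arm or the gripper's body presses on something with over 40 N, if the wrist force passes 120 N, or if a joint passes its speed limit or range.

### The arm

A 6-joint arm with a two-finger parallel gripper is mounted at the origin on the work surface. World frame = base frame: x ahead of the robot, y to its left, z up, the work surface at z = 0. Lengths are in m, angles in rad, forces in N, time in s.
With the tool pointing down it reaches from about 0.275 to 0.725 m from the base axis. Payload 5.6 kg.
Tool frame: the origin (TCP) lies at the very end of the fingers, on their centre line; the grasp point (between the pads) lies 19 mm behind it; z points along the fingers, y is the line along which they close (so a half turn about z gives the same grasp; the last joint's range is limited). The gripper opens to 85 mm and grips with 20 to 120 N. Pads are 22 mm wide; open, the fingers measure 114 mm over their backs; the gripper's body (76 mm by 85 mm) begins 54 mm behind the grasp point. The pads swing forward as they close: fully open they stand 13 mm farther back than shut.
Start: joints at [-0.945, 0.255, 0.108, 0, -1.424, -0.285], TCP at [0.184, -0.518, 0.231] pointing down, gripper open.
Joint ranges: [-2.95, 2.95], [-1.21, 1.97], [-1.09, 1.5], [-2.87, 1.71], [-2.94, -0.07], [-3.05, 3.05]. Speed limits (rad/s): [2.57, 2.57, 3.14, 3.14, 3.14, 3.14].

### API

Orientations are given as a unit quaternion [x, y, z, w].
In Python, from cell import ctrl gives the robot as it stands.
- The arm moves only by the tool servo_tool, never from a script. Its argument "rows" is a list of rows, each an object with "claw": the opening, from -1 (shut) to 1 (fully open); "linear": the shift along the world's x, y, z in m, a list of three; "turn": the turn about the world's z in degrees. In form: [{"claw": claw, "linear": [x, y, z], "turn": turn}, ...]. A call has 1 to 20 rows; each row shifts and turns the commanded pose from where the row before left it; what a row does not reach is not made up. A row lasts 1/10 s, in which the tool goes at most 50 mm and 8.59 degrees, less where a joint would pass 70% of its speed; a pose out of reach is approached as far as the arm can. A call with a gripper value outside its range is refused whole. The fingers move at their own pace and stop on an object; "grip_force" is the grip in N (left out, the last holds). Time passes only in rows, so rows that do not move let the fingers close. It gives the time, the measured TCP pose, the force, the opening and the grip force at its end, in the units of the state.
- ctrl.observe(): the state, without advancing time (a new reading comes with each control period).
- ctrl.get_image(name): name is "scene" or "side" or "wrist"; returns a dict with "img" (384x512x3 uint8, red, green, blue), "camera_matrix" (3x3 intrinsics, pixels), "world_to_cam" (4x4, takes a point from world to camera coordinates); the wrist camera has in their place "T_tool_cam" (4x4, takes a point from camera to tool coordinates, whose origin is the TCP and whose axes are the flange's). Camera axes: x right, y up, looking along -z (the intrinsics and any distortion apply to the point x, -y, -z); pixel columns grow to the right and rows downward; lengths in m; the calibration is good to about 2 mm. The wrist camera is an equidistant fisheye: a pixel r from the principal point sees the ray r / f radians off the axis. A picture is of the moment at which its call begins: read the wrist's pose just before it. There is no depth.
- ctrl.finish_job(): hands the job in; it is judged then, once.
The state is a dict: "time": time; "joints": joint angles; "joint_vel": joint speeds; "effort": joint torques, N m; "eef_pos": TCP position; "tcp_rot": TCP orientation; "force": force on the tool from outside, world axes, zero at the start; "ft_torque": the same for the moment, N m; "finger_gap": finger opening in m; "gripper_force": force on a finger pad.
Only numpy, scipy, OpenCV 4.12 (cv2) and the standard library are available. Lean on these libraries where they do the work, as an engineer would, in place of code of your own. Each camera call takes 0.05 s, during which the arm holds its last target. There are 200 camera calls.

## Working session

There is one attempt and no reset: what is moved stays moved. The work goes in short steps, Python scripts to look and compute and a tool call to move; the robot and the scene stay as the last step left them, time stands still between calls to the robot, and variables do not carry over. Pictures are saved under pics/ and viewed, at most 14 in all, crops included, and the job is handed in when it is done.

Besides the shell and the picture viewer there is one more tool, called after "Request:" by a JSON object that holds its "name" and its "arguments", one argument or row to a line. servo_tool: Moves the arm, as the interface text tells. Its arguments: {"type":"object","properties":{"rows":{"type":"array","items":{"type":"object","properties":{"claw":{"type":"number"},"linear":{"type":"array","items":{"type":"number"}},"turn":{"type":"number"}}}},"grip_force":{"type":"number"}},"required":["rows"]}

```bash
mkdir -p pics; ls; cat > h.py <<'E'
import numpy as np, cv2
from cell import ctrl
from scipy.spatial.transform import Rotation as R
def grab(name,fn=None):
    s=ctrl.observe(); d=ctrl.get_image(name); d['s']=s
    if fn: cv2.imwrite('pics/'+fn,d['img'][:,:,::-1])
    return d
def ray(d,px):
    u,v=px; K=d['camera_matrix']
    if 'world_to_cam' in d:
        T=np.linalg.inv(d['world_to_cam'])
        c=np.array([(u-K[0,2])/K[0,0],-(v-K[1,2])/K[1,1],-1])
    else:
        a=np.array([(u-K[0,2])/K[0,0],(v-K[1,2])/K[1,1]]);r=np.hypot(*a)+1e-12
        c=np.array([np.sin(r)*a[0]/r,-np.sin(r)*a[1]/r,-np.cos(r)])
        W=np.eye(4);W[:3,:3]=R.from_quat(d['s']['tcp_rot']).as_matrix();W[:3,3]=d['s']['eef_pos']
        T=W@d['T_tool_cam']
    return T[:3,3],T[:3,:3]@c
def hit(d,px,z):
    o,r=ray(d,px); return (o+r*(z-o[2])/r[2])[:2]
E
python3 - <<'E'
from h import *
print(ctrl.observe())
for n in('scene','side','wrist'):
    d=grab(n,n+'0.png'); print({k:v for k,v in d.items() if k not in('img','s')})
a=[cv2.imread(f'pics/{n}0.png') for n in('scene','side','wrist')]
E
```

```text
pics
{'time': 0.0, 'joints': array([-9.45403332e-01,  2.55752604e-01,  1.06998079e-01, -4.76372879e-04,
       -1.42393143e+00, -2.84587990e-01]), 'joint_vel': array([-0.00058895, -0.00167657,  0.00150695,  0.00139406, -0.00167839,
       -0.0002192 ]), 'effort': array([-5.79810376e-05, -3.86628771e+01,  2.37942177e+01,  5.36511675e+00,
       -5.94104538e-03,  5.71236072e-07]), 'eef_pos': array([ 0.18371068, -0.51787055,  0.23039006]), 'tcp_rot': array([-1.69544385e-01,  9.85522072e-01,  9.52225188e-04, -2.03580963e-04]), 'force': array([-0.2156613 ,  0.3847885 ,  0.08837823]), 'ft_torque': array([-0.01386545,  0.01435537, -0.02532578]), 'gripper_force': 0.0, 'finger_gap': 0.08522662713982647}
{'camera_matrix': array([[375.18346082,   0.        , 248.26124146],
       [  0.        , 375.18346082, 193.79041968],
       [  0.        ,   0.        ,   1.        ]]), 'world_to_cam': array([[ 0.84030382,  0.54203854,  0.00914933, -0.40430009],
       [-0.36433471,  0.55215734,  0.74992165,  0.19544955],
       [ 0.40143457, -0.63349545,  0.66146338, -1.27818653],
       [ 0.        ,  0.
[... 302 characters left out ...]
400812, -0.67855011,  0.6640547 , -0.20617565],
       [-0.27624042,  0.60387468,  0.74768082, -1.11985106],
       [ 0.        ,  0.        ,  0.        ,  1.        ]])}
{'camera_matrix': array([[297.31863964,   0.        , 259.11913863],
       [  0.        , 297.31863964, 196.73250911],
       [  0.        ,   0.        ,   1.        ]]), 'T_tool_cam': array([[ 2.25604128e-04,  9.53422402e-01,  3.01638314e-01,
         7.63645748e-02],
       [ 9.99999944e-01, -2.89599941e-04,  1.67442109e-04,
        -1.00826029e-03],
       [ 2.46997496e-04,  3.01638260e-01, -9.53422414e-01,
        -1.42817440e-01],
       [ 0.00000000e+00,  0.00000000e+00,  0.00000000e+00,
         1.00000000e+00]])}
```

View pics/scene0.png

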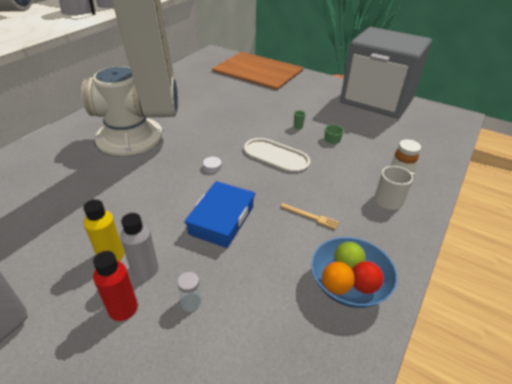

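View pics/side0.png

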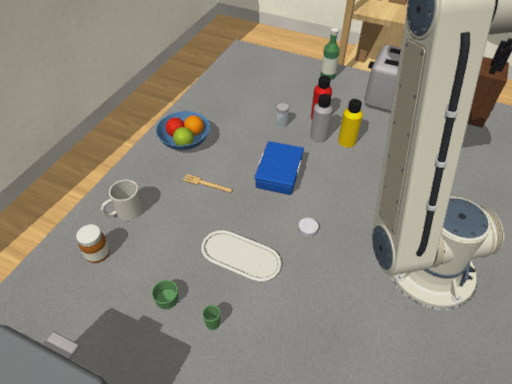

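The scene picture shows the bento at (222,213), spoon rest (277,155), fork (310,215), small cup (299,119), large cup (333,135), grey bottle (140,250) between yellow and red ones, and shaker (189,290). The side picture shows the same: bento (280,167), rest (241,255), fork (208,184), cups (165,295)/(212,317), bottle (321,118), shaker (283,115).

```bash
cat >> h.py <<'E'
def blobs(m,amin=40):
    n,l,st,c=cv2.connectedComponentsWithStats(m.astype(np.uint8))
    return [(l==i,st[i],c[i]) for i in range(1,n) if st[i,4]>=amin]
def mm(p): return [int(round(1000*x)) for x in np.ravel(p)]
E
python3 - <<'E'
from h import *
for n in('scene','side'):
    d=grab(n); h,s,v=cv2.split(cv2.cvtColor(d['img'],cv2.COLOR_RGB2HSV)); print(n,'cam',mm(np.linalg.inv(d['world_to_cam'])[:3,3]))
    for nm,m,zs in (('blue',(h>105)&(h<125)&(s>190),[.055]),('green',(h>45)&(h<80)&(s>90),[.0,.04,.056]),
        ('fork',(h>10)&(h<25)&(s>90)&(v>120),[.008]),('white',(s<45)&(v>190),[.010])):
        for M,st,c in blobs(m,40):
            if st[4]>6000: continue
            x=hit(d,c,zs[0])
            if not(0<x[0]<.9 and -.6<x[1]<.6): continue
            cn=cv2.findContours(M.astype(np.uint8),0,1)[0][0]
            w=np.array([hit(d,p[0],zs[-1]) for p in cn]).astype(np.float32)
            r=cv2.minAreaRect(w*1000)
            print(nm,st.tolist(),'cen',[mm(hit(d,c,z)) for z in zs],'rect',np.round(r[0]),np.round(r[1]),round(r[2],1),'corners',np.round(cv2.boxPoints(r)).tolist() if nm in('fork','blue','white') else '')
pts={'scene':{'bottlecap_top':(132,219),'shaker_top':(188,277),'yellowcap':(94,207),'redcap':(105,260),'disc':(212,161)},
'side':{'bottlecap_top':(324,99),'shaker_top':(283,107),'yellowcap':(355,104),'redcap':(325,81),'disc':(309,226)}}
z={'bottlecap_top':.165,'shaker_top':.078,'yellowcap':.165,'redcap':.165,'disc':.02}
for n in pts:
    d=grab(n)
    for k,p in pts[n].items(): print(n,k,mm(hit(d,p,z[k])))
E
```

```text
scene cam [924, -698, 703]
blue [186, 183, 68, 63, 2453] cen [[510, -180]] rect [ 508. -170.] [124. 191.] 9.8 corners [[431.0, -87.0], [464.0, -275.0], [585.0, -254.0], [553.0, -66.0]]
fork [281, 204, 57, 25, 327] cen [[693, -16]] rect [679. -16.] [156.  29.] 3.3 corners [[601.0, -6.0], [602.0, -36.0], [758.0, -27.0], [756.0, 3.0]]
fork [105, 210, 20, 51, 114] cen [[314, -342]] rect [ 304. -340.] [ 20. 186.] 57.4 corners [[220.0, -298.0], [376.0, -398.0], [387.0, -381.0], [231.0, -281.0]]
fork [83, 217, 14, 37, 65] cen [[257, -381]] rect [ 255. -380.] [ 11. 136.] 60.6 corners [[193.0, -352.0], [312.0, -418.0], [317.0, -409.0], [199.0, -342.0]]
fork [323, 261, 32, 33, 807] cen [[824, -159]] rect [ 823. -158.] [86. 70.] 81.5 corners [[782.0, -195.0], [851.0, -205.0], [864.0, -120.0], [795.0, -110.0]]
white [147, 119, 15, 11, 62] cen [[25, 97]] rect [25. 98.] [17. 88.] 68.5 corners [[-20.0, 106.0], [62.0, 73.0], [69.0, 90.0], [-13.0, 122.0]]
white [244, 138, 66, 32, 1016] cen [[477, 169]] rect [471. 174.] [227. 101.] 2.5 corners [[355.0, 220.0], [359.0, 119.0], [586.0, 129.0], [582.0, 2
[... 1074 characters left out ...]
9, 15, 223] cen [[341, 10]] rect [341.  10.] [51. 50.] 24.8 corners [[307.0, 21.0], [328.0, -24.0], [374.0, -2.0], [354.0, 43.0]]
white [76, 224, 24, 20, 337] cen [[888, 296]] rect [888. 296.] [61. 62.] 71.2 corners [[849.0, 277.0], [908.0, 257.0], [927.0, 314.0], [869.0, 334.0]]
white [201, 230, 80, 51, 2425] cen [[467, 179]] rect [473. 178.] [108. 225.] 88.7 corners [[359.0, 127.0], [584.0, 122.0], [587.0, 230.0], [361.0, 235.0]]
scene bottlecap_top [445, -376]
scene shaker_top [581, -379]
scene yellowcap [353, -394]
scene redcap [480, -477]
scene disc [336, 21]
side bottlecap_top [438, -363]
side shaker_top [579, -379]
side yellowcap [342, -380]
side redcap [467, -459]
side disc [335, 20]
```

Request:
{"name": "servo_tool", "arguments": {
  "rows": [
    {"claw": 1,"linear": [0.037,0.0213,0.01],"turn": 0},
    {"claw": 1,"linear": [0.037,0.0213,0],"turn": 0},
    {"claw": 1,"linear": [0.037,0.0213,0],"turn": 0},
    {"claw": 1,"linear": [0.037,0.0213,0],"turn": 0},
    {"claw": 1,"linear": [0.037,0.0213,0],"turn": 0},
    {"claw": 1,"linear": [0.037,0.0213,0],"turn": 0},
    {"claw": 1,"linear": [0.035,0.0212,0],"turn": 0},
    {"claw": 1,"linear": [0,0,0],"turn": 0},
    {"claw": 1,"linear": [0,0,0],"turn": 0},
    {"claw": 1,"linear": [0,0,0],"turn": 0}
  ],
  "grip_force": 40
}}

```text
time: 1.35
eef_pos: [0.4404, -0.3697, 0.2413]
tcp_rot: [-0.169, 0.986, -0.0, -0.0]
force: [-0.1, 0.2, 0.2]
finger_gap: 0.0858
gripper_force: 0.0
```

```bash
python3 - <<'E'
from h import *
d=grab('wrist','w1.png'); print(mm(d['s']['eef_pos']),d['s']['time'])
for n,L,S in(('scene',(333,130),(299,113)),('side',(165,288),(212,310))):
    d=grab(n); print(n,'L',mm(hit(d,L,.04)),'S',mm(hit(d,S,.056)))
E
```

```text
[440, -370, 241] 1.35
scene L [583, 360] S [449, 372]
side L [587, 360] S [451, 369]
```

View pics/w1.png

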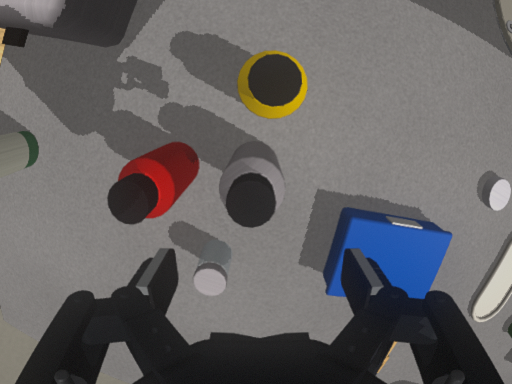

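The wrist view shows the grey bottle's cap at (251,200), the yellow bottle at (273,82), red cap (133,198), shaker top (210,279), and bento top corners (345,209) and (451,235).

```bash
python3 - <<'E'
from h import *
d=grab('wrist'); h,s,v=cv2.split(cv2.cvtColor(d['img'],cv2.COLOR_RGB2HSV))
for M,st,c in blobs((v<50)&(np.indices(v.shape)[0]<235),500): print(st.tolist(),c,mm(hit(d,c,.165)))
print('shaker',mm(hit(d,(210,279),.078)))
m=(h>105)&(h<125)&(s>150)
for M,st,c in blobs(m,500):
    cn=cv2.findContours(M.astype(np.uint8),0,1)[0][0]
    a=cv2.approxPolyDP(cn,6,True)[:,0]; print([(p.tolist(),mm(hit(d,p,.055))) for p in a])
E
```

```text
[70, 0, 66, 36, 1291] [103.60728118  12.67776917] [330, -542]
[249, 56, 40, 50, 1176] [266.66326531  81.32397959] [350, -397]
[109, 174, 49, 50, 1824] [132.72532895 198.44407895] [470, -471]
[227, 174, 48, 53, 2027] [250.64923532 200.28071041] [439, -379]
shaker [580, -386]
[([351, 216], [453, -247]), ([327, 293], [567, -227]), ([345, 295], [563, -200]), ([343, 253], [502, -234]), ([358, 247], [488, -219]), ([390, 285], [529, -141]), ([424, 298], [537, -65]), ([451, 234], [428, -84]), ([419, 221], [428, -150]), ([421, 230], [438, -140]), ([392, 225], [446, -187]), ([376, 213], [438, -217])]
```

Request:
{"name": "servo_tool", "arguments": {
  "rows": [
    {"claw": 1,"linear": [0.001,-0.006,0],"turn": 0},
    {"claw": 1,"linear": [0,0,-0.035],"turn": 0},
    {"claw": 1,"linear": [0,0,-0.035],"turn": 0},
    {"claw": 1,"linear": [0,0,-0.02],"turn": 0},
    {"claw": 1,"linear": [0,0,-0.013],"turn": 0},
    {"claw": 1,"linear": [0,0,0],"turn": 0},
    {"claw": -1,"linear": [0,0,0],"turn": 0},
    {"claw": -1,"linear": [0,0,0],"turn": 0},
    {"claw": -1,"linear": [0,0,0],"turn": 0},
    {"claw": -1,"linear": [0,0,0],"turn": 0},
    {"claw": -1,"linear": [0,0,0],"turn": 0},
    {"claw": -1,"linear": [0,0,0],"turn": 0},
    {"claw": -1,"linear": [0,0,0],"turn": 0},
    {"claw": -1,"linear": [0,0,0],"turn": 0}
  ],
  "grip_force": 60
}}

```text
time: 2.95
eef_pos: [0.4425, -0.376, 0.1396]
tcp_rot: [-0.17, 0.985, -0.001, 0.001]
force: [0.1, -0.4, 6.6]
finger_gap: 0.0385
gripper_force: 60.6
```

```bash
python3 - <<'E'
from h import *
d=grab('wrist','w2.png'); s=d['s'];print(mm(s['eef_pos']),s['force'],s['finger_gap'],s['gripper_force'])
E
```

```text
[443, -376, 140] [ 0.08047029 -0.39315282  6.61807736] 0.03847978154609875 60.583308935165405
```

View pics/w2.png

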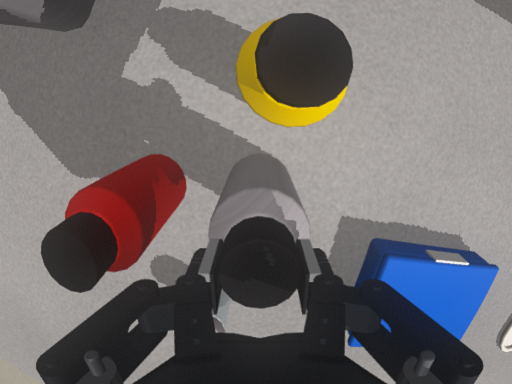

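```bash
python3 - <<'E'
from h import *
d=grab('wrist')
for p in((260,262),(260,258),(260,218),(260,306)): print(mm(hit(d,p,.165)))
E
```

```text
[435, -379]
[433, -380]
[415, -387]
[459, -371]
```

Request:
{"name": "servo_tool", "arguments": {
  "rows": [
    {"claw": -1,"linear": [0,0,0.02],"turn": 0},
    {"claw": -1,"linear": [0,0,0.035],"turn": 0},
    {"claw": -1,"linear": [0,0,0.035],"turn": 0},
    {"claw": -1,"linear": [0.0085,0.012,0],"turn": 0},
    {"claw": -1,"linear": [0.016,0.022,0],"turn": 0},
    {"claw": -1,"linear": [0.016,0.022,0],"turn": 0},
    {"claw": -1,"linear": [0.016,0.022,0],"turn": 0},
    {"claw": -1,"linear": [0.016,0.022,0],"turn": 0},
    {"claw": -1,"linear": [0.016,0.022,0],"turn": 0},
    {"claw": -1,"linear": [0.016,0.022,0],"turn": 0},
    {"claw": -1,"linear": [0.016,0.022,0],"turn": 0},
    {"claw": -1,"linear": [0.016,0.022,0],"turn": 0},
    {"claw": -1,"linear": [0.016,0.022,0],"turn": 0},
    {"claw": -1,"linear": [0.016,0.022,0],"turn": 0},
    {"claw": -1,"linear": [0.0085,0.012,0],"turn": 0},
    {"claw": -1,"linear": [0,0,0],"turn": 0},
    {"claw": -1,"linear": [0,0,0],"turn": 0},
    {"claw": -1,"linear": [0,0,0],"turn": 0}
  ]
}}

```text
time: 4.85
eef_pos: [0.6183, -0.1321, 0.2281]
tcp_rot: [-0.169, 0.986, 0.0, -0.0]
force: [-0.4, 0.1, -1.8]
finger_gap: 0.0381
gripper_force: 60.9
```

```bash
python3 - <<'E'
from h import *
d=grab('wrist'); s=d['s'];print(s['eef_pos'],s['force'],s['finger_gap'])
a=d['img'];b=grab('scene')['img'][120:320,90:350];c=grab('side')['img'][60:260,200:440]
o=np.zeros((400,760,3),np.uint8);o[:384,:512]=a;o[:200,512:]=b[:,:248];o[200:,512:752]=c
cv2.imwrite('pics/w3.png',o[:,:,::-1])
E
```

```text
[ 0.61827177 -0.13207719  0.22813589] [-0.3634676   0.13860494 -1.82028394] 0.038118545654969346
```

View pics/w3.png

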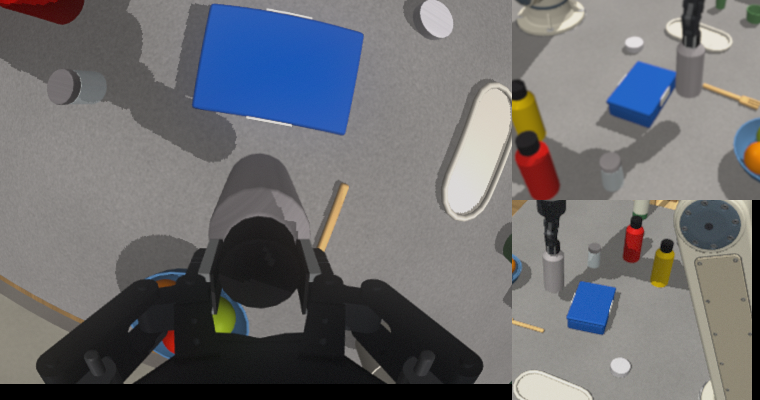

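The bottle is held upright; bento top corners are at about (212,4), (363,31), (345,134), (193,107) in the wrist view.

```bash
python3 - <<'E'
from h import *
d=grab('wrist')
c=np.array([hit(d,p,.055) for p in((212,4),(363,31),(345,134),(193,107))]);print([mm(p) for p in c]);o=c.mean(0)
y=(c[1]-c[0])+(c[2]-c[3]);y/=np.linalg.norm(y);x=np.array([y[1],-y[0]]);print('cen',mm(o),'yaw',np.degrees(np.arctan2(x[1],x[0])))
print('bottle',mm(o+.121*x),'cup',mm(o+.146*y))
E
```

```text
[[456, -244], [426, -82], [542, -61], [570, -225]]
cen [498, -153] yaw 10.065212792776908
bottle [618, -132] cup [473, -9]
```

Good agreement. Lower the bottle.

Request:
{"name": "servo_tool", "arguments": {
  "rows": [
    {"claw": -1,"linear": [0.001,0.001,-0.03],"turn": 0},
    {"claw": -1,"linear": [0,0,-0.03],"turn": 0},
    {"claw": -1,"linear": [0,0,-0.015],"turn": 0},
    {"claw": -1,"linear": [0,0,-0.006],"turn": 0},
    {"claw": -1,"linear": [0,0,-0.004],"turn": 0},
    {"claw": -1,"linear": [0,0,-0.002],"turn": 0},
    {"claw": -1,"linear": [0,0,0],"turn": 0},
    {"claw": -1,"linear": [0,0,0],"turn": 0}
  ]
}}

```text
time: 5.85
eef_pos: [0.6203, -0.1304, 0.1422]
tcp_rot: [-0.17, 0.986, -0.0, 0.001]
force: [0.4, -0.7, -1.2]
finger_gap: 0.0381
gripper_force: 60.9
```

Request:
{"name": "servo_tool", "arguments": {
  "rows": [
    {"claw": -1,"linear": [-0.001,-0.001,-0.001],"turn": 0},
    {"claw": -1,"linear": [0,0,-0.001],"turn": 0},
    {"claw": -1,"linear": [0,0,-0.0005],"turn": 0},
    {"claw": -1,"linear": [0,0,0],"turn": 0},
    {"claw": -1,"linear": [0,0,0],"turn": 0}
  ]
}}

```text
time: 6.35
eef_pos: [0.6192, -0.1315, 0.1396]
tcp_rot: [-0.17, 0.986, -0.0, 0.001]
force: [-1.4, 0.7, 4.8]
finger_gap: 0.0384
gripper_force: 61.5
```

Request:
{"name": "servo_tool", "arguments": {
  "rows": [
    {"claw": -0.05,"linear": [0,0,0],"turn": 0},
    {"claw": 0.1,"linear": [0,0,0],"turn": 0},
    {"claw": 0.3,"linear": [0,0,0],"turn": 0},
    {"claw": 0.5,"linear": [0,0,0],"turn": 0},
    {"claw": 0.5,"linear": [0,0,0.015],"turn": 0},
    {"claw": 0.5,"linear": [0,0,0.035],"turn": 0},
    {"claw": 0.6,"linear": [0,0,0.04],"turn": 0},
    {"claw": 1,"linear": [-0.003,0.038,0],"turn": 7},
    {"claw": 1,"linear": [-0.003,0.038,0],"turn": 7},
    {"claw": 1,"linear": [-0.003,0.038,0],"turn": 7},
    {"claw": 1,"linear": [-0.003,0.038,0],"turn": 7},
    {"claw": 1,"linear": [-0.003,0.038,0],"turn": 7},
    {"claw": 1,"linear": [-0.003,0.038,0],"turn": 7},
    {"claw": 1,"linear": [-0.003,0.038,0],"turn": 7},
    {"claw": 1,"linear": [-0.003,0.038,0],"turn": 7},
    {"claw": 1,"linear": [-0.003,0.038,0],"turn": 7},
    {"claw": 1,"linear": [-0.003,0.038,0],"turn": 7},
    {"claw": 1,"linear": [-0.003,0.038,0],"turn": 7},
    {"claw": 1,"linear": [-0.001,0.038,0],"turn": 3.5},
    {"claw": 1,"linear": [0,0.034,0],"turn": 0}
  ]
}}

```text
time: 8.35
eef_pos: [0.5844, 0.3605, 0.2287]
tcp_rot: [0.767, -0.642, -0.0, 0.0]
force: [0.2, -0.7, 0.2]
finger_gap: 0.0855
gripper_force: 0.0
```

Request:
{"name": "servo_tool", "arguments": {
  "rows": [
    {"claw": 1,"linear": [0,0,-0.06],"turn": 0},
    {"claw": 1,"linear": [0,0,-0.03],"turn": 0},
    {"claw": 1,"linear": [0,0,0],"turn": 0},
    {"claw": 1,"linear": [0,0,0],"turn": 0}
  ]
}}

```text
time: 8.75
eef_pos: [0.5853, 0.3584, 0.1496]
tcp_rot: [0.766, -0.643, 0.001, 0.0]
force: [-1.2, -0.1, 1.3]
finger_gap: 0.0857
gripper_force: 0.0
```

```bash
python3 - <<'E'
from h import *
d=grab('wrist'); s=d['s'];print(s['eef_pos'],s['joints'])
b=grab('scene')['img'][120:320,90:338];c=grab('side')['img'][60:260,200:440]
o=np.zeros((400,760,3),np.uint8);o[:384,:512]=d['img'];o[:200,512:]=b;o[200:,512:752]=c
cv2.imwrite('pics/w4.png',o[:,:,::-1])
h,s,v=cv2.split(cv2.cvtColor(d['img'],cv2.COLOR_RGB2HSV))
for M,st,c in blobs((h>45)&(h<85)&(s>90),300): print(st.tolist(),c,mm(hit(d,c,.04)),mm(hit(d,c,.0)))
E
```

```text
[0.58532727 0.35842742 0.14958872] [ 7.76986946e-01  5.57792176e-01  3.60742097e-01  1.19352609e-03
 -1.37383661e+00 -6.02115508e-01]
[225, 169, 58, 28, 681] [261.73715125 182.62995595] [586, 347] [584, 357]
```

View pics/w4.png

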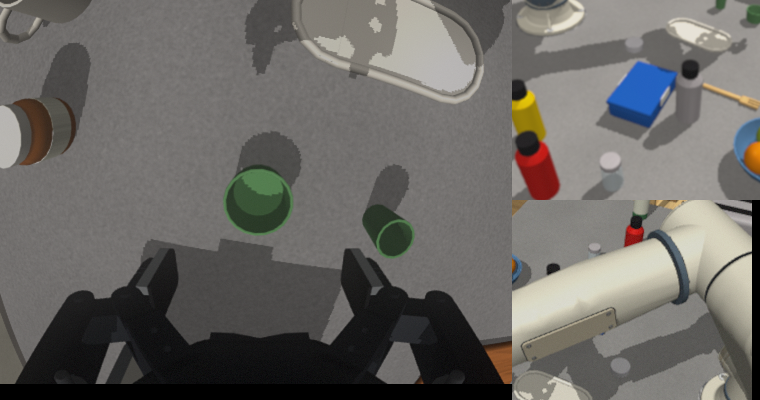

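The bottle stands behind the box, released. The wrist view shows the large cup's rim centred at (258,201) and the small cup's at (395,239).

```bash
python3 - <<'E'
from h import *
d=grab('wrist')
print([mm(hit(d,p,.04)) for p in((258,201),(224,201),(292,201),(258,166),(258,236))],[mm(hit(d,p,.056)) for p in((395,239),(376,239),(414,239))])
E
```

```text
[[587, 366], [618, 372], [557, 361], [593, 334], [581, 400]] [[453, 376], [473, 379], [431, 373]]
```

Request:
{"name": "servo_tool", "arguments": {
  "rows": [
    {"claw": 1,"linear": [0.002,0.008,-0.02],"turn": 0},
    {"claw": 1,"linear": [0,0,-0.04],"turn": 0},
    {"claw": 1,"linear": [0,0,-0.04],"turn": 0},
    {"claw": 1,"linear": [0,0,-0.025],"turn": 0},
    {"claw": 1,"linear": [0,0,-0.01],"turn": 0},
    {"claw": 1,"linear": [0,0,0],"turn": 0},
    {"claw": 0.6,"linear": [0,0,0],"turn": 0},
    {"claw": 0.2,"linear": [0,0,0],"turn": 0},
    {"claw": 0.1,"linear": [0,0,0],"turn": 0},
    {"claw": 0.1,"linear": [0,0,0],"turn": 0},
    {"claw": 0.1,"linear": [0,0,0],"turn": 0},
    {"claw": 0.1,"linear": [0,0,0],"turn": 0}
  ],
  "grip_force": 25
}}

```text
time: 10.15
eef_pos: [0.5883, 0.3677, 0.017]
tcp_rot: [0.766, -0.642, 0.001, -0.002]
force: [-1.0, -0.3, 6.4]
finger_gap: 0.0625
gripper_force: 27.2
```

Request:
{"name": "servo_tool", "arguments": {
  "rows": [
    {"claw": 0.1,"linear": [0,0,0.02],"turn": 0},
    {"claw": 0.1,"linear": [0,0,0.035],"turn": 0},
    {"claw": 0.1,"linear": [0,0,0.025],"turn": 0},
    {"claw": 0.1,"linear": [-0.0055,-0.018,0],"turn": 0},
    {"claw": 0.1,"linear": [-0.0104,-0.034,0],"turn": 0},
    {"claw": 0.1,"linear": [-0.0104,-0.034,0],"turn": 0},
    {"claw": 0.1,"linear": [-0.0104,-0.034,0],"turn": 0},
    {"claw": 0.1,"linear": [-0.0104,-0.034,0],"turn": 0},
    {"claw": 0.1,"linear": [-0.0104,-0.034,0],"turn": 0},
    {"claw": 0.1,"linear": [-0.0104,-0.034,0],"turn": 0},
    {"claw": 0.1,"linear": [-0.0104,-0.034,0],"turn": 0},
    {"claw": 0.1,"linear": [-0.0104,-0.034,0],"turn": 0},
    {"claw": 0.1,"linear": [-0.0104,-0.034,0],"turn": 0},
    {"claw": 0.1,"linear": [-0.0104,-0.034,0],"turn": 0},
    {"claw": 0.1,"linear": [-0.0055,-0.018,0],"turn": 0},
    {"claw": 0.1,"linear": [0,0,0],"turn": 0},
    {"claw": 0.1,"linear": [0,0,0],"turn": 0}
  ]
}}

```text
time: 11.85
eef_pos: [0.4725, -0.0093, 0.0948]
tcp_rot: [0.766, -0.643, 0.001, -0.001]
force: [0.1, 0.5, -0.3]
finger_gap: 0.0623
gripper_force: 27.6
```

```bash
python3 - <<'E'
from h import *
d=grab('wrist','w5.png'); s=d['s'];print(s['eef_pos'],s['finger_gap'])
E
```

```text
[ 0.47249103 -0.00931468  0.09477313] 0.062314359445973806
```

View pics/w5.png

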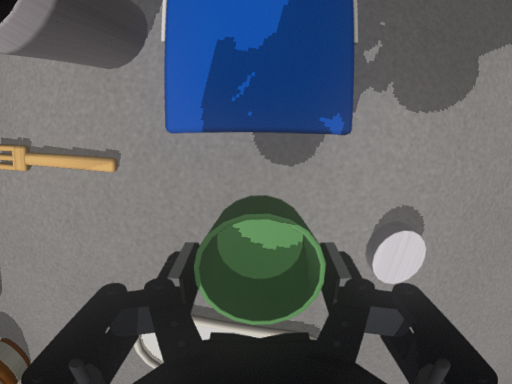

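The cup hangs level at (260,268) centred on the box's end edge (166–352, row 132).

Request:
{"name": "servo_tool", "arguments": {
  "rows": [
    {"claw": 0.1,"linear": [0.0005,0,-0.03],"turn": 0},
    {"claw": 0.1,"linear": [0,0,-0.03],"turn": 0},
    {"claw": 0.1,"linear": [0,0,-0.01],"turn": 0},
    {"claw": 0.1,"linear": [0,0,-0.005],"turn": 0},
    {"claw": 0.1,"linear": [0,0,-0.004],"turn": 0},
    {"claw": 0.1,"linear": [0,0,0],"turn": 0},
    {"claw": 0.1,"linear": [0,0,0],"turn": 0}
  ]
}}

```text
time: 12.6
eef_pos: [0.4729, -0.009, 0.0168]
tcp_rot: [0.766, -0.642, 0.001, -0.001]
force: [-5.4, 1.1, 9.9]
finger_gap: 0.0625
gripper_force: 28.4
```

Request:
{"name": "servo_tool", "arguments": {
  "rows": [
    {"claw": 0.55,"linear": [0,0,0.0005],"turn": 0},
    {"claw": 0.7,"linear": [0,0,0],"turn": 0},
    {"claw": 0.9,"linear": [0,0,0],"turn": 0},
    {"claw": 0.9,"linear": [0,0,0],"turn": 0},
    {"claw": 0.9,"linear": [0,0,0.02],"turn": 0},
    {"claw": 0.9,"linear": [0,0,0.04],"turn": 0},
    {"claw": 0.9,"linear": [0,0,0.07],"turn": 0},
    {"claw": 0.9,"linear": [-0.002,0.038,0],"turn": 0},
    {"claw": 0.9,"linear": [-0.002,0.038,0],"turn": 0},
    {"claw": 0.9,"linear": [-0.002,0.038,0],"turn": 0},
    {"claw": 0.9,"linear": [-0.002,0.038,0],"turn": 0},
    {"claw": 0.9,"linear": [-0.002,0.038,0],"turn": 0},
    {"claw": 0.9,"linear": [-0.002,0.038,0],"turn": 0},
    {"claw": 0.9,"linear": [-0.002,0.038,0],"turn": 0},
    {"claw": 0.9,"linear": [-0.002,0.038,0],"turn": 0},
    {"claw": 0.9,"linear": [-0.002,0.038,0],"turn": 0},
    {"claw": 0.9,"linear": [-0.002,0.038,0],"turn": 0},
    {"claw": 0.9,"linear": [0,0,0],"turn": 0},
    {"claw": 0.9,"linear": [0,0,0],"turn": 0},
    {"claw": 0.9,"linear": [0,0,0],"turn": 0}
  ]
}}

```text
time: 14.6
eef_pos: [0.4523, 0.3699, 0.1251]
tcp_rot: [0.766, -0.643, 0.0, 0.0]
force: [-0.5, 0.5, 0.4]
finger_gap: 0.0809
gripper_force: 0.0
```

```bash
python3 - <<'E'
from h import *
d=grab('wrist','w6.png'); s=d['s'];print(s['eef_pos'],s['finger_gap'])
E
```

```text
[0.45233247 0.36989373 0.12514921] 0.08090964327943931
```

View pics/w6.png

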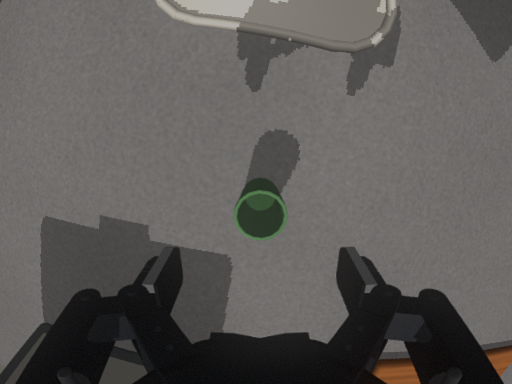

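The small cup's rim is centred at (260,215).

```bash
python3 - <<'E'
from h import *
d=grab('wrist')
print([mm(hit(d,p,.056)) for p in((260,215),(234,215),(286,215),(260,191),(260,239))])
E
```

```text
[[452, 373], [472, 377], [432, 370], [455, 355], [448, 393]]
```

Request:
{"name": "servo_tool", "arguments": {
  "rows": [
    {"claw": 0.7,"linear": [0,0.004,-0.02],"turn": 0},
    {"claw": 0.7,"linear": [0,0,-0.035],"turn": 0},
    {"claw": 0.7,"linear": [0,0,-0.022],"turn": 0},
    {"claw": 0.7,"linear": [0,0,-0.01],"turn": 0},
    {"claw": 0.7,"linear": [0,0,0],"turn": 0},
    {"claw": 0.3,"linear": [0,0,0],"turn": 0},
    {"claw": -0.4,"linear": [0,0,0],"turn": 0},
    {"claw": -0.4,"linear": [0,0,0],"turn": 0},
    {"claw": -0.4,"linear": [0,0,0],"turn": 0},
    {"claw": -0.4,"linear": [0,0,0],"turn": 0},
    {"claw": -0.4,"linear": [0,0,0],"turn": 0}
  ],
  "grip_force": 25
}}

```text
time: 15.8
eef_pos: [0.4529, 0.3754, 0.0401]
tcp_rot: [0.766, -0.642, 0.0, -0.001]
force: [-0.7, -1.4, 6.4]
finger_gap: 0.0407
gripper_force: 24.8
```

```bash
python3 - <<'E'
from h import *
d=grab('wrist','w7.png'); s=d['s'];print(s['eef_pos'],s['finger_gap'])
E
```

```text
[0.45294571 0.37541672 0.04009155] 0.040705568700008236
```

View pics/w7.png

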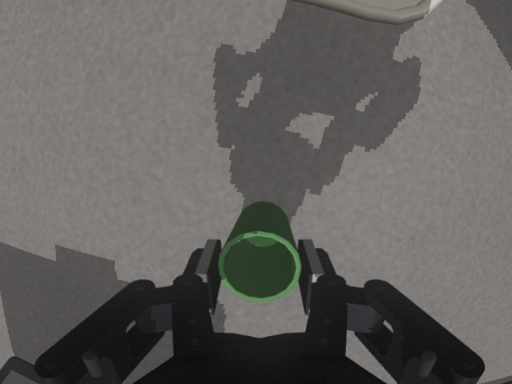

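The small cup is gripped by its rim, (260,265) between the pads.

Request:
{"name": "servo_tool", "arguments": {
  "rows": [
    {"claw": -0.4,"linear": [0,0,0.02],"turn": 0},
    {"claw": -0.4,"linear": [0,0,0.035],"turn": 0},
    {"claw": -0.4,"linear": [0,0,0.035],"turn": 0},
    {"claw": -0.4,"linear": [0.001,-0.018,0],"turn": 0},
    {"claw": -0.4,"linear": [0.0018,-0.035,0],"turn": 0},
    {"claw": -0.4,"linear": [0.0018,-0.035,0],"turn": 0},
    {"claw": -0.4,"linear": [0.0018,-0.035,0],"turn": 0},
    {"claw": -0.4,"linear": [0.0018,-0.035,0],"turn": 0},
    {"claw": -0.4,"linear": [0.0018,-0.035,0],"turn": 0},
    {"claw": -0.4,"linear": [0.0018,-0.035,0],"turn": 0},
    {"claw": -0.4,"linear": [0.0018,-0.035,0],"turn": 0},
    {"claw": -0.4,"linear": [0.0018,-0.035,0],"turn": 0},
    {"claw": -0.4,"linear": [0.0018,-0.035,0],"turn": 0},
    {"claw": -0.4,"linear": [0.0018,-0.035,0],"turn": 0},
    {"claw": -0.4,"linear": [0.001,-0.016,0],"turn": 0},
    {"claw": -0.4,"linear": [0,0,0],"turn": 0},
    {"claw": -0.4,"linear": [0,0,0],"turn": 0},
    {"claw": -0.4,"linear": [0,0,0],"turn": 0}
  ]
}}

```text
time: 17.65
eef_pos: [0.4724, -0.0088, 0.1283]
tcp_rot: [0.766, -0.642, 0.0, -0.0]
force: [0.5, 0.6, 0.3]
finger_gap: 0.0402
gripper_force: 25.4
```

```bash
python3 - <<'E'
from h import *
d=grab('wrist'); s=d['s'];print(s['eef_pos'],s['finger_gap'])
b=grab('scene')['img'][100:300,130:378];c=grab('side')['img'][100:300,150:390]
o=np.zeros((400,760,3),np.uint8);o[:384,:512]=d['img'];o[:200,512:]=b;o[200:,512:752]=c
cv2.imwrite('pics/w8.png',o[:,:,::-1])
E
```

```text
[ 0.47235555 -0.00875438  0.12832947] 0.04019568567941708
```

View pics/w8.png

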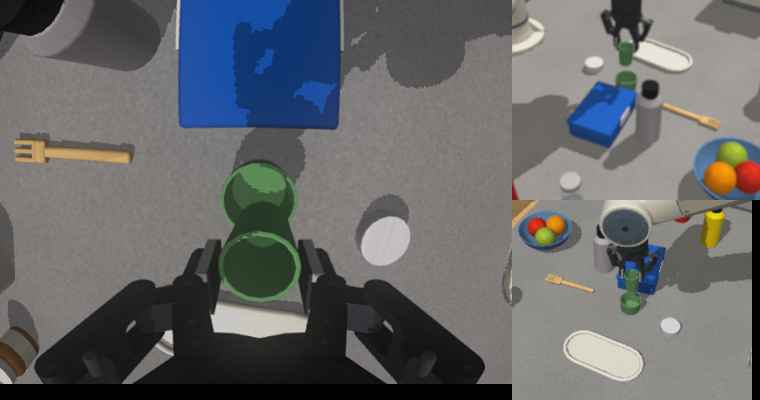

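The large cup stands released, its rim at cols 221–297, top row 160; the small cup hangs above it. Fork head end (14,152), handle end (132,157).

```bash
python3 - <<'E'
from h import *
d=grab('wrist')
print([mm(hit(d,p,.04)) for p in((259,160),(221,198),(297,198),(259,199))],'small',mm(hit(d,(260,266),.056+.088)))
print('fork',[mm(hit(d,p,.008)) for p in((14,152),(132,157),(88,154))],'bento end',[mm(hit(d,p,.055)) for p in((180,128),(339,129))])
E
```

```text
[[480, -43], [505, -7], [443, -18], [474, -11]] small [473, -10]
fork [[761, -7], [599, -21], [649, -17]] bento end [[542, -60], [426, -80]]
```

Request:
{"name": "servo_tool", "arguments": {
  "rows": [
    {"claw": -0.4,"linear": [0.001,-0.001,-0.025],"turn": 0},
    {"claw": -0.4,"linear": [0,0,-0.025],"turn": 0},
    {"claw": -0.4,"linear": [0,0,-0.015],"turn": 0},
    {"claw": -0.4,"linear": [0,0,-0.01],"turn": 0},
    {"claw": -0.4,"linear": [0,0,-0.005],"turn": 0},
    {"claw": -0.4,"linear": [0,0,-0.003],"turn": 0},
    {"claw": -0.4,"linear": [0,0,0],"turn": 0},
    {"claw": -0.4,"linear": [0,0,0],"turn": 0}
  ]
}}

```text
time: 18.65
eef_pos: [0.4739, -0.0102, 0.0459]
tcp_rot: [0.766, -0.643, 0.0, -0.0]
force: [-0.7, -0.7, -0.2]
finger_gap: 0.0406
gripper_force: 25.4
```

Request:
{"name": "servo_tool", "arguments": {
  "rows": [
    {"claw": -0.4,"linear": [0,0,-0.001],"turn": 0},
    {"claw": -0.4,"linear": [0,0,-0.001],"turn": 0},
    {"claw": -0.4,"linear": [0,0,0],"turn": 0},
    {"claw": -0.4,"linear": [0,0,0],"turn": 0}
  ]
}}

```text
time: 19.05
eef_pos: [0.4738, -0.0104, 0.0441]
tcp_rot: [0.766, -0.642, 0.001, -0.0]
force: [-2.1, -0.7, 6.0]
finger_gap: 0.0405
gripper_force: 25.9
```

Request:
{"name": "servo_tool", "arguments": {
  "rows": [
    {"claw": 0.05,"linear": [0,0,0],"turn": 0},
    {"claw": 0.15,"linear": [0,0,0],"turn": 0},
    {"claw": 0.3,"linear": [0,0,0],"turn": 0},
    {"claw": 0.3,"linear": [0,0,0],"turn": 0},
    {"claw": 0.3,"linear": [0,0,0.02],"turn": 0},
    {"claw": 0.3,"linear": [0,0,0.04],"turn": 0},
    {"claw": 0.3,"linear": [0,0,0.04],"turn": 0},
    {"claw": 0.3,"linear": [0.02,0,0],"turn": 7},
    {"claw": 0.3,"linear": [0.02,0,0],"turn": 7},
    {"claw": 0.3,"linear": [0.02,0,0],"turn": 7},
    {"claw": 0.3,"linear": [0.02,0,0],"turn": 7},
    {"claw": 0.3,"linear": [0.02,0,0],"turn": 7},
    {"claw": 0.3,"linear": [0.02,0,0],"turn": 7},
    {"claw": 0.3,"linear": [0.02,-0.003,0],"turn": 7},
    {"claw": 0.3,"linear": [0.02,0,0],"turn": 7},
    {"claw": 0.3,"linear": [0.02,0,0],"turn": 7},
    {"claw": 0.3,"linear": [0.02,0,0],"turn": 7},
    {"claw": 0.3,"linear": [0.017,0,0],"turn": 7},
    {"claw": 0.3,"linear": [0,0,0],"turn": 7.3},
    {"claw": 0.3,"linear": [0,0,0],"turn": 0}
  ]
}}

```text
time: 21.05
eef_pos: [0.6905, -0.0134, 0.1423]
tcp_rot: [0.999, 0.038, -0.001, 0.0]
force: [0.0, 0.5, -0.2]
finger_gap: 0.0553
gripper_force: 0.0
```

Request:
{"name": "servo_tool", "arguments": {
  "rows": [
    {"claw": 0.3,"linear": [0,0,0],"turn": 0},
    {"claw": 0.3,"linear": [0,0,0],"turn": 0}
  ]
}}

```text
time: 21.25
eef_pos: [0.6901, -0.0133, 0.1434]
tcp_rot: [0.999, 0.037, 0.0, -0.0]
force: [0.4, 0.6, -0.5]
finger_gap: 0.0555
gripper_force: 0.0
```

```bash
python3 - <<'E'
from h import *
d=grab('wrist'); s=d['s'];print(s['eef_pos'],s['tcp_rot'],s['finger_gap'])
b=grab('scene')['img'][100:300,130:378];c=grab('side')['img'][100:300,150:390]
o=np.zeros((400,760,3),np.uint8);o[:384,:512]=d['img'];o[:200,512:]=b;o[200:,512:752]=c
cv2.imwrite('pics/w9.png',o[:,:,::-1])
h,s,v=cv2.split(cv2.cvtColor(d['img'],cv2.COLOR_RGB2HSV))
for M,st,c in blobs((h>10)&(h<25)&(s>90)&(v>100),300):
    w=np.array([hit(d,p[0],.01) for p in cv2.findContours(M.astype(np.uint8),0,1)[0][0]]).astype(np.float32)*1000
    r=cv2.minAreaRect(w);print(st.tolist(),r,np.round(cv2.boxPoints(r)).tolist())
E
```

```text
[ 0.69011443 -0.01333427  0.14343259] [ 9.99331902e-01  3.65478918e-02  2.46138374e-05 -1.33870908e-05] 0.055542892098073234
[442, 34, 59, 69, 3051] ((845.5021362304688, -238.8974609375), (88.49229431152344, 77.78057098388672), 89.75809478759766) [[806.0, -283.0], [884.0, -283.0], [885.0, -195.0], [807.0, -194.0]]
[247, 115, 27, 152, 2301] ((681.514892578125, -15.384012222290039), (156.77798461914062, 24.545679092407227), 3.7849905490875244) [[602.0, -8.0], [604.0, -33.0], [761.0, -22.0], [759.0, 2.0]]
```

View pics/w9.png

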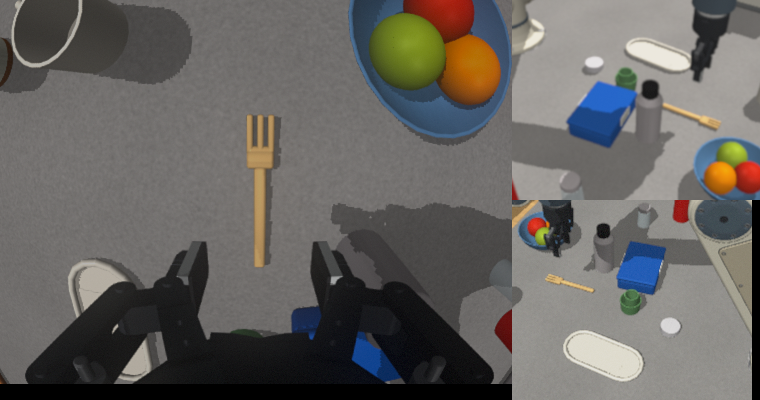

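The small cup stands in the large one; the fork lies at cols 247–274, rows 115–267, under the gripper.

Request:
{"name": "servo_tool", "arguments": {
  "rows": [
    {"claw": 0.1,"linear": [0.002,-0.001,-0.03],"turn": 0},
    {"claw": -0.1,"linear": [0,0,-0.04],"turn": 0},
    {"claw": -0.2,"linear": [0,0,-0.035],"turn": 0},
    {"claw": -0.2,"linear": [0,0,-0.02],"turn": 0},
    {"claw": -0.2,"linear": [0,0,-0.01],"turn": 0},
    {"claw": -0.2,"linear": [0,0,-0.002],"turn": 0},
    {"claw": -0.2,"linear": [0,0,0],"turn": 0},
    {"claw": -0.2,"linear": [0,0,0],"turn": 0}
  ],
  "grip_force": 25
}}

```text
time: 22.2
eef_pos: [0.6935, -0.0143, 0.0082]
tcp_rot: [0.999, 0.038, 0.002, -0.0]
force: [0.5, 1.3, -0.3]
finger_gap: 0.0339
gripper_force: 0.0
```

Request:
{"name": "servo_tool", "arguments": {
  "rows": [
    {"claw": -0.5,"linear": [0,0,-0.003],"turn": 0},
    {"claw": -0.7,"linear": [0,0,-0.001],"turn": 0},
    {"claw": -1,"linear": [0,0,0],"turn": 0},
    {"claw": -1,"linear": [0,0,0],"turn": 0},
    {"claw": -1,"linear": [0,0,0],"turn": 0},
    {"claw": -1,"linear": [0,0,0],"turn": 0}
  ]
}}

```text
time: 22.8
eef_pos: [0.6926, -0.0143, 0.0027]
tcp_rot: [0.999, 0.038, 0.0, 0.0]
force: [0.0, -0.1, 2.4]
finger_gap: 0.0111
gripper_force: 26.4
```

Request:
{"name": "servo_tool", "arguments": {
  "rows": [
    {"claw": -1,"linear": [0,0,0.02],"turn": 0},
    {"claw": -1,"linear": [0,0,0.04],"turn": 0},
    {"claw": -1,"linear": [0,0,0.05],"turn": 0},
    {"claw": -1,"linear": [-0.01,0.009,0],"turn": 0},
    {"claw": -1,"linear": [-0.02,0.018,0],"turn": -0.5},
    {"claw": -1,"linear": [-0.02,0.018,0],"turn": -0.5},
    {"claw": -1,"linear": [-0.02,0.018,0],"turn": -0.5},
    {"claw": -1,"linear": [-0.02,0.018,0],"turn": -0.5},
    {"claw": -1,"linear": [-0.02,0.018,0],"turn": -0.5},
    {"claw": -1,"linear": [-0.02,0.018,0],"turn": -0.5},
    {"claw": -1,"linear": [-0.02,0.018,0],"turn": 0},
    {"claw": -1,"linear": [-0.02,0.018,0],"turn": 0},
    {"claw": -1,"linear": [-0.02,0.018,0],"turn": 0},
    {"claw": -1,"linear": [-0.02,0.018,0],"turn": 0},
    {"claw": -1,"linear": [0,0,0],"turn": 0},
    {"claw": -1,"linear": [0,0,0],"turn": 0},
    {"claw": -1,"linear": [0,0,0],"turn": 0}
  ]
}}

```text
time: 24.5
eef_pos: [0.4826, 0.1743, 0.1121]
tcp_rot: [1.0, 0.011, -0.0, 0.0]
force: [0.5, -0.1, 0.4]
finger_gap: 0.0112
gripper_force: 26.0
```

```bash
python3 - <<'E'
from h import *
d=grab('wrist'); s=d['s'];print(s['eef_pos'],s['tcp_rot'],s['finger_gap'])
b=grab('scene')['img'][100:300,130:378];c=grab('side')['img'][100:300,150:390]
o=np.zeros((400,760,3),np.uint8);o[:384,:512]=d['img'];o[:200,512:]=b;o[200:,512:752]=c
cv2.imwrite('pics/w10.png',o[:,:,::-1])
E
```

```text
[0.482603   0.17431531 0.11212573] [ 9.99935394e-01  1.13661586e-02 -9.00220008e-05  9.76412436e-05] 0.011212870894950756
```

View pics/w10.png

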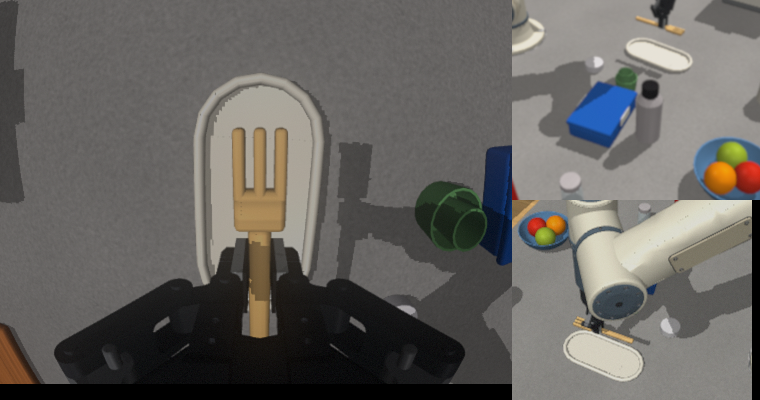

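The fork is held level over the rest; rest outer rim at left (194,140)/(203,270), right (327,140)/(315,270), far end (260,74).

```bash
python3 - <<'E'
from h import *
d=grab('wrist');s=d['s']
x=R.from_quat(s['tcp_rot']).as_matrix()[:,0];print('tool yaw',np.degrees(np.arctan2(x[1],x[0])))
v=cv2.cvtColor(d['img'],cv2.COLOR_RGB2HSV)[:,:,2].astype(int)
L=[];Rr=[]
for r in range(120,240,10):
    k=np.where(np.diff(cv2.GaussianBlur(d['img'],(3,3),0)[r].astype(int).mean(1))>12)[0];k=k[(k>170)&(k<225)]
    q=np.where(np.diff(cv2.GaussianBlur(d['img'],(3,3),0)[r].astype(int).mean(1))<-12)[0];q=q[(q>300)&(q<345)]
    if len(k) and len(q):
        L.append(hit(d,(k[0],r),.008));Rr.append(hit(d,(q[-1]+1,r),.008))
L=np.array(L);Rr=np.array(Rr)
for e in(L,Rr): p=np.polyfit(e[:,0],e[:,1],1);print('ang',np.degrees(np.arctan(p[0])),'y at x=.472',np.polyval(p,.472), 'n',len(e))
print('far end',mm(hit(d,(260,74),.012)),'fork tip',mm(hit(d,(260,128),.117)),'tail',mm(hit(d,(258,338),.117)))
E
```

```text
tool yaw 1.2649743858183569
ang -1.9723054868597776 y at x=.472 0.23256927922180495 n 12
ang 6.816226547280849 y at x=.472 0.10879181702087987 n 12
far end [587, 175] fork tip [551, 174] tail [424, 173]
```

Request:
{"name": "servo_tool", "arguments": {
  "rows": [
    {"claw": -1,"linear": [0.0005,0,-0.03],"turn": 0.5},
    {"claw": -1,"linear": [0,0,-0.035],"turn": 0},
    {"claw": -1,"linear": [0,0,-0.02],"turn": 0},
    {"claw": -1,"linear": [0,0,-0.01],"turn": 0},
    {"claw": -1,"linear": [0,0,-0.005],"turn": 0},
    {"claw": -1,"linear": [0,0,-0.003],"turn": 0},
    {"claw": -1,"linear": [0,0,0],"turn": 0},
    {"claw": -1,"linear": [0,0,0],"turn": 0}
  ]
}}

```text
time: 25.5
eef_pos: [0.4835, 0.175, 0.0102]
tcp_rot: [1.0, 0.016, 0.001, -0.0]
force: [0.3, 0.1, -1.3]
finger_gap: 0.0109
gripper_force: 26.0
```

Request:
{"name": "servo_tool", "arguments": {
  "rows": [
    {"claw": -1,"linear": [0,0,-0.001],"turn": 0},
    {"claw": -1,"linear": [0,0,-0.001],"turn": 0},
    {"claw": -1,"linear": [0,0,0],"turn": 0},
    {"claw": -1,"linear": [0,0,0],"turn": 0}
  ]
}}

```text
time: 25.9
eef_pos: [0.4831, 0.1749, 0.0077]
tcp_rot: [1.0, 0.016, 0.0, -0.0]
force: [0.7, 0.4, 3.1]
finger_gap: 0.0111
gripper_force: 26.4
```

Request:
{"name": "servo_tool", "arguments": {
  "rows": [
    {"claw": -0.65,"linear": [0,0,0],"turn": 0},
    {"claw": -0.5,"linear": [0,0,0],"turn": 0},
    {"claw": -0.4,"linear": [0,0,0],"turn": 0},
    {"claw": -0.4,"linear": [0,0,0.02],"turn": 0},
    {"claw": -0.4,"linear": [0,0,0.04],"turn": 0},
    {"claw": -0.4,"linear": [0,0,0.045],"turn": 0},
    {"claw": -0.4,"linear": [-0.02,0,0.045],"turn": 0},
    {"claw": -0.4,"linear": [-0.03,0,0.045],"turn": 0},
    {"claw": -0.4,"linear": [-0.03,-0.03,0.045],"turn": 0},
    {"claw": -0.4,"linear": [-0.03,-0.04,0.02],"turn": 0},
    {"claw": -0.4,"linear": [-0.02,-0.04,0],"turn": 0},
    {"claw": -0.4,"linear": [0,-0.02,0],"turn": 0},
    {"claw": -0.4,"linear": [0,0,0],"turn": 0},
    {"claw": -0.4,"linear": [0,0,0],"turn": 0},
    {"claw": -0.4,"linear": [0,0,0],"turn": 0}
  ]
}}

```text
time: 27.4
eef_pos: [0.3631, 0.0537, 0.2536]
tcp_rot: [1.0, 0.016, -0.0, 0.0]
force: [-0.9, 0.0, 0.4]
finger_gap: 0.0254
gripper_force: 0.0
```

```bash
python3 - <<'E'
from h import *
d=grab('wrist'); s=d['s'];print(s['eef_pos'],s['force'])
b=grab('scene')['img'][100:300,130:378];c=grab('side')['img'][100:300,150:390]
o=np.zeros((400,760,3),np.uint8);o[:384,:512]=d['img'];o[:200,512:]=b;o[200:,512:752]=c
cv2.imwrite('pics/w11.png',o[:,:,::-1])
sc=grab('scene'); print('shaker',mm(hit(sc,(188,277),.078)))
h,s,v=cv2.split(cv2.cvtColor(d['img'],cv2.COLOR_RGB2HSV))
for M,st,c in blobs((h>10)&(h<25)&(s>90)&(v>100),300):
    r=cv2.minAreaRect(np.array([hit(d,p[0],.015) for p in cv2.findContours(M.astype(np.uint8),0,1)[0][0]]).astype(np.float32)*1000);print('fork',r)
for M,st,c in blobs((s<45)&(v>150),1500):
    r=cv2.minAreaRect(np.array([hit(d,p[0],.01) for p in cv2.findContours(M.astype(np.uint8),0,1)[0][0]]).astype(np.float32)*1000);print('white',st,r)
E
```

```text
[0.36313223 0.053701   0.25358034] [-0.87799788  0.03306742  0.42148519]
shaker [581, -379]
fork ((471.06243896484375, 172.48855590820312), (156.75778198242188, 24.711273193359375), 2.3723204135894775)
fork ((345.6735534667969, -372.9344787597656), (63.74695587158203, 46.96565246582031), 19.509483337402344)
fork ((6.8536376953125, 603.7542724609375), (123.72673034667969, 290.0288391113281), 60.10748291015625)
white [ 130    1   79  165 7713] ((473.9700012207031, 177.89419555664062), (106.4214859008789, 226.9747314453125), 88.95711517333984)
```

View pics/w11.png

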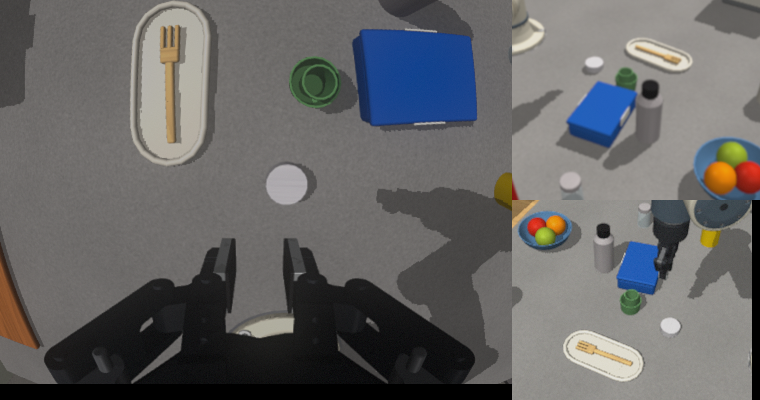

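The final look shows the fork lying within the rest (col 171, rows 26–142), the nested cups at (315,82) level with the box end, the bottle standing behind the box, and the shaker where it was.

```bash
python3 -c "
from cell import ctrl
print(ctrl.finish_job())"
```

```text
the job is handed in; nothing more can be done
None
```

The lunch kit is laid out as asked and handed in after about 27 s of robot time. The fork lies about 5 mm and 2–3° off the rest's centre line, and the shaker did not move.

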